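# Do up the open draw latch on the ward's equipment case

## Task

One of the two draw latches on top of the equipment case is undone: swing its lever up and over so that the wire loop drops behind the hook of its keeper, draw the lever back until the loop catches, and let go of the latch while the lever still stands, to see that the loop stays on. Then press that lever down past its toggle point until it lies fully flat and locked, and take the hand away. Leave the phone, the pump bottle, the mouse and the stapler where they are.

Things in the scene. Friction and masses are not known exactly. Their poses are not given: they have to be found in the camera images.
- case: Dark grey case with aluminium edges standing on the desk: 158 mm deep (x), 340 wide (y), top face 185 mm up; heavy, immovable. Origin: centre of its underside. Lid shell on its +x side. A black handle, under 20 mm high, lies on top within 62 mm of the middle in y; a latch sits 115 mm to each side of the middle, at x = 9 mm. Either may be the open one.
- latch: The open latch, a steel wire-loop draw latch on the case's top face, turning with the case. Origin: on that face, straight below the lever's pivot. x points across the case from the lever to the keeper, y along the pivot pin, z up. All positions in these notes are in these axes. Guard ribs 14 mm high flank the lever at x -30 to -82, y 17 to 20 mm on both sides.
- pivot (a point): Centre of the pivot pin of the open latch's lever, 18 mm above the case's top face, at x = 0. The loop hangs from a second pin in the lever, 18 mm from the pivot; it swings freely there and falls by its own weight. The lever has slight friction and stays where it is left unless the taut loop pulls it.
- keeper_lip (a point): Middle of the far edge of the open latch's keeper lip, at x = 49, z = 14.5 mm. The keeper is a fixed block 30 mm wide in y, x 28 to 41, 17 mm high; its lip, z 12 to 17 mm, reaches on to x = 49. The loop's bar hooks under that lip from the far side, against the block's face at x = 41. A thin plate, 1.5 mm, lies under it to x = 64.
- lever (a joint): Angle of the open latch's lever, rad: 0 = flat, pointing to -x (locked); 1.57 = straight up; 2.2 = leaned over the keeper, its stop. Starts at 0.5 to 1.1, loop unhooked on the keeper. Above 1.65 the bar has dropped off the lip (1.9 is sure). Drawn back, a hooked loop is taut from 1.2 down; it springs the lever back up to about 1.1 until dead centre at 0.4; pressed below about 0.25 it snaps flat.
- lever_grip (a point): Middle of the open latch's lever, 62 mm from the pivot. The lever is a steel strip 28 mm wide (y), 3 mm thick, its mid-plane through the pivot, 80 mm long from the pivot, the last 11 mm bent up 5 mm; flat, its top is 19.5 mm above the case. Pinched here across its width it can pivot between the pads. Pressing it down against the loop takes about 3 N here.
- loop_bar (a point): Centre of the cross bar at the end of the wire loop. Bar 5 mm thick, 40 mm long, along y; loop 49 mm wide outside, 59 mm long from pin to bar. The bar is at z = 19.5 mm while it rests unhooked on the keeper, z = 4 and x = 44 to 57 mm when it has dropped behind the lip, x = 43.5, z = 9.5 mm when drawn taut under the lip.
- latch_shut: The other latch of the case, the same kind, already locked, with its lever flat; nothing is to be done to it. Its highest point is 26 mm above the case. Origin: on the case's top face, straight below its pivot pin.
- phone: White desk telephone, 190 x 155 mm, about 85 mm high. Origin: centre of its underside. To be left alone.
- sanitizer: Hand-sanitizer pump bottle, 64 mm across, 175 mm high. Origin: centre of its underside. To be left alone.
- mouse: Black computer mouse, 105 x 60 x 34 mm. Origin: centre of its underside. To be left alone.
- stapler: Black and steel stapler, 150 x 34 mm, about 55 mm high. Origin: centre of its underside. To be left alone.

How it is judged (in metres and radians):
On the way:
1. the loop's bar is down behind the keeper's lip, the lever still stands up and the hand has let go of the latch (x of loop_bar in the frame of latch between 0.0415 and 0.062 m and z of loop_bar in the frame of latch below 0.0115 m and value of joint lever above 0.5 rad and contact force between the fingers and latch below 0.1 N), for 0.2 s.
At the end, for the whole second after the job is handed in: The lever of the latch that was open lies flat (joint below 0.09 rad) and at rest with nothing holding it, and its loop's bar is hooked under the keeper's lip: in the latch's axes between x = 41.5 and 48 mm and below z = 11.5 mm (x of loop_bar in the frame of latch between 0.0415 and 0.048 m and z of loop_bar in the frame of latch below 0.0115 m and value of joint lever below 0.09 rad and velocity of joint lever between -0.05 and 0.05 rad/s and contact force between the fingers and latch below 0.1 N); the robot touches nothing.
It fails at once if the phone, the pump bottle, the mouse or the stapler is moved by more than 30 mm (distance of any of phone, sanitizer, mouse, stapler from where it was at the start of the episode above 0.03 m).
It also fails if it takes over 43 s, if anything falls off the work surface, if the arm or the gripper's body presses on something with over 40 N, if the wrist force passes 120 N, or if a joint passes its speed limit or range.

## Robot

A 6-joint arm with a two-finger parallel gripper is mounted at the origin on the work surface. World frame = base frame: x ahead of the robot, y to its left, z up, the work surface at z = 0. Lengths are in m, angles in degrees, forces in N, time in s.
With the tool pointing down it reaches from about 0.3 to 0.75 m from the base axis. Payload 8.5 kg.
Tool frame: the origin (TCP) lies on the mounting face of the last link; the fingertips stand 173 mm ahead of it and the grasp point (between the pads) lies 155 mm ahead of it (env.tips_ahead is the distance from the TCP to the fingertips, in m); z points along the fingers, x is the direction in which the jaws open and shut, and the axes are right-handed (so a half turn about z gives the same grasp; the last joint's range is limited). The gripper opens to 85 mm and grips with 20 to 120 N. Pads are 22 mm wide; open, the fingers measure 114 mm over their backs; the gripper's body (76 mm by 85 mm) begins 54 mm behind the grasp point. The pads swing forward as they close: fully open they stand 13 mm farther back than shut.
Start: joints at [-82.466, 21.807, 74.336, -0, 83.858, -12.336], TCP at [0.187, -0.517, 0.405] pointing down, gripper open.
Joint ranges: [-178.18, 178.18], [-50.72, 133.34], [12.68, 142.11], [-81.47, 261.47], [9.98, 163.14], [-165.26, 165.26]. Speed limits (degrees/s): [136.94, 136.94, 180, 180, 180, 180].

## Interface

Orientations are given as a 3x3 rotation matrix whose columns are the frame's x, y, z axes.
In Python, from rig import env gives the robot as it stands. The module is installed in compiled form; this text tells all that it offers.
- The arm moves only by the tool step_arm, never from a script. Its argument "increments" is a list of rows, each an object of numbers: "x", "y", "z": the shift along the tool's x, y, z in cm; "wx", "wy", "wz": the turn, a rotation vector about the tool's x, y, z in rad; "gripper": the finger opening in cm, from 0 to 8.54. A call has 1 to 20 rows; each row shifts and turns the commanded pose from where the row before left it, along the tool's axes as they then stand; what a row does not reach is not made up. A row lasts 1/10 s, in which the tool goes at most 50 mm and 8.59 degrees, less where a joint would pass 70% of its speed; a pose out of reach is approached as far as the arm can. A call with a gripper value outside its range is refused whole. The fingers move at their own pace and stop on an object; "newtons" is the grip in N (left out, the last holds). Time passes only in rows, so rows that do not move let the fingers close. It gives the time, the measured TCP pose, the force and the opening at its end, in the units of the state.
- env.observe(): the state, without advancing time (a new reading comes with each control period).
- env.get_image(name): name is "scene" or "top" or "wrist"; returns a dict with "color" (420x560x3 uint8, blue, green, red), "camera_matrix" (3x3 intrinsics, pixels), "rvec" (rotation vector, rad) and "tvec" (3), from world to camera coordinates, as OpenCV has them. Camera axes: x right, y down, z forward; pixel columns grow to the right and rows downward; lengths in m; the calibration is good to about 2 mm. A picture is of the moment at which its call begins. There is no depth.
- env.close_job(): hands the job in, once; it reports no verdict.
The state is a dict: "time_s": time; "q": joint angles; "qvel": joint speeds; "joint_efforts": joint torques, N m; "position": TCP position; "tool_rot": TCP orientation; "ft_force": force on the tool from outside, world axes, zero at the start; "wrist_torque": the same for the moment, N m; "grip_width": finger opening in m.
Only numpy, scipy, OpenCV 4.12 (cv2) and the standard library are available. Lean on these libraries where they do the work, as an engineer would, in place of code of your own. Each camera call takes 0.05 s, during which the arm holds its last target. There are 200 camera calls.

## Working session

There is one attempt and no reset: what is moved stays moved. The work goes in short steps, Python scripts to look and compute and a tool call to move; the robot and the scene stay as the last step left them, time stands still between calls to the robot, and variables do not carry over. Pictures are saved under pics/ and viewed, about 8 in all and at most 12, crops included, and the job is handed in when it is done.

Besides the shell and the picture viewer there is one more tool, called after "Emit:" as name(argument=value, ...) on one line, values as JSON. step_arm: Moves the arm, as the interface text tells. Its arguments: {"type":"object","properties":{"increments":{"type":"array"},"newtons":{"type":"number"}},"required":["increments"]}

```bash
mkdir -p pics
cat > h.py <<'E'
import numpy as np, cv2
from rig import env
def cam(n):
    d=env.get_image(n); K=np.array(d["camera_matrix"]);R=cv2.Rodrigues(np.array(d["rvec"],float))[0];t=np.array(d["tvec"],float).ravel()
    return d["color"],K,R,t
def atz(uv,z,K,R,t):
    r=R.T@np.linalg.inv(K)@np.array([*uv,1.]);c=-R.T@t
    return c+r*(z-c[2])/r[2]
def proj(P,K,R,t):
    return cv2.projectPoints(np.atleast_2d(np.array(P,float)),R,t,K,None)[0][:,0]
E
python3 - <<'E'
from h import *
im={}
for n in("top","scene"):
    c,K,R,t=cam(n); cv2.imwrite(f"pics/{n}0.png",c); np.savez(f"pics/{n}0.npz",c=c,K=K,R=R,t=t); print(n,-R.T@t)
print(env.observe())
E
```

```text
top [0.27810758 0.00275621 1.38596464]
scene [1.26079803 0.12476176 1.00447855]
{'time_s': 0.1, 'q': array([-8.24655301e+01,  2.18386759e+01,  7.43762313e+01,  1.48509462e-03,
        8.38590559e+01, -1.23361156e+01]), 'qvel': array([ 0.04108439, -0.08453189, -0.19314576, -0.09340329,  0.04201457,
        0.07184302]), 'joint_efforts': array([ 3.36038225e-03, -4.49223626e+01, -2.31655580e+01, -1.86992115e-04,
        3.70737383e-03, -2.68049791e-05]), 'position': array([ 0.1869369 , -0.51723143,  0.40418349]), 'tool_rot': array([[ 3.39894067e-01, -9.40463717e-01, -1.43717636e-04],
       [-9.40462890e-01, -3.39893964e-01,  1.28313359e-03],
       [-1.25558935e-03, -3.00968392e-04, -9.99999166e-01]]), 'ft_force': array([-0.97828635, -0.40638772,  0.42086518]), 'wrist_torque': array([-0.06105838, -0.01326683, -0.00287358]), 'grip_width': 0.08536647497104609}
```

View pics/top0.png

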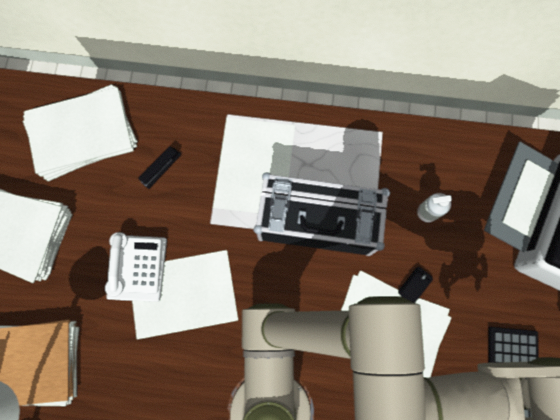

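View pics/scene0.png

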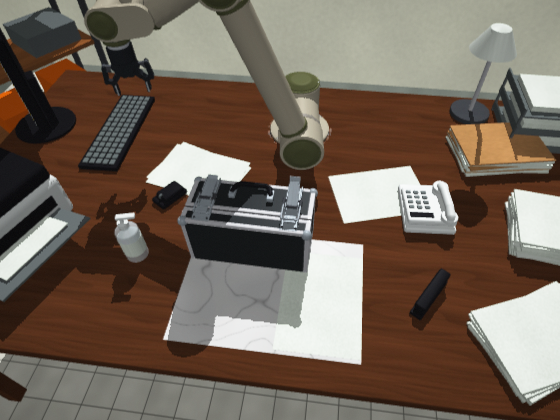

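The top view shows the case at about (258–388, 175–255). The latch at (282,190), on the +y side, seems to be the open one. I'll enlarge both views.

Run:
```python
from h import *
a=cv2.imread("pics/top0.png")[165:265,245:400];b=cv2.imread("pics/scene0.png")[165:275,170:325]
a=cv2.resize(a,None,fx=5,fy=5,interpolation=cv2.INTER_CUBIC);b=cv2.resize(b,None,fx=5,fy=5,interpolation=cv2.INTER_CUBIC)
cv2.imwrite("pics/a.png",a);cv2.imwrite("pics/b.png",b)
```

```text
(no output)
```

View pics/a.png

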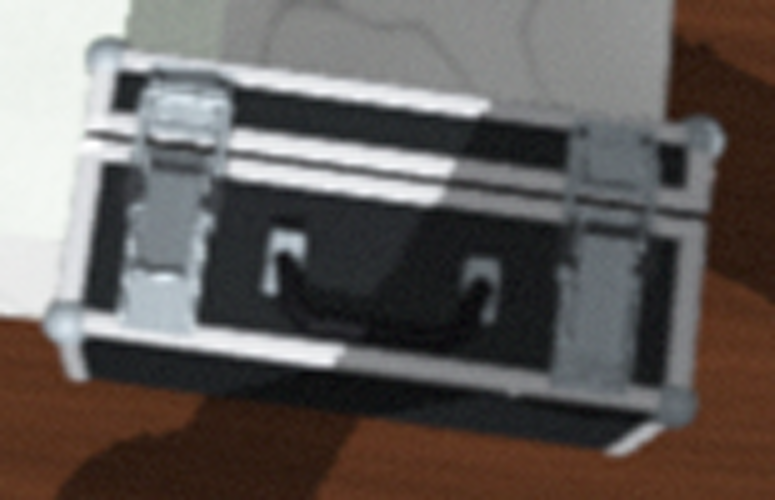

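View pics/b.png

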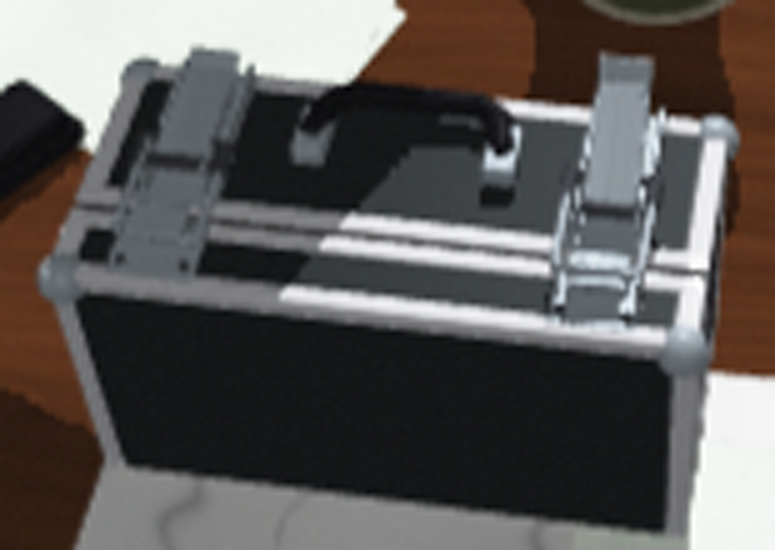

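```bash
cat > fit.py <<'E'
from h import *
from scipy.optimize import least_squares
C={}
for n in("top","scene"):
    d=np.load(f"pics/{n}0.npz");C[n]=(d["K"],d["R"],d["t"])
full=lambda p,o:(np.array(p,float)+.5)/5-.5+np.array(o)
pt=full([(107,55),(62,322),(705,135),(678,405)],(245,165))
ps=full([(718,340-208),(0,0),(0,0),(0,0)],(170,165))
# scene: far/near ; image right=+y ; near(bottom)=+x
ps=full([(685,352),(718,132),(57,278),(142,72)],(170,165))
L=np.array([(.077,.168),(-.077,.168),(.077,-.168),(-.077,-.168)])
def P(v):
    c,s=np.cos(v[2]),np.sin(v[2]);return np.c_[L@np.array([[c,s],[-s,c]])+v[:2],np.full(4,.183)]
r=lambda v:np.r_[(proj(P(v),*C["top"])-pt).ravel(),(proj(P(v),*C["scene"])-ps).ravel()]
s=least_squares(r,[.55,0,0]);v=s.x;print("case",v[:2],np.degrees(v[2]),s.fun.round(1))
c,sn=np.cos(v[2]),np.sin(v[2]);Rz=np.array([[c,-sn,0],[sn,c,0],[0,0,1]])
O=Rz@[.009,.115,.185]+[v[0],v[1],0];print("latch",O)
W=lambda p:O+Rz@np.array(p)
tt=full([(133,268),(188,268)],(245,165)).mean(0);ts=full([(600,55),(652,60)],(170,165)).mean(0)
for a in np.arange(.3,1.3,.1):
    tip=W([-.08*np.cos(a)+.005*np.sin(a),0,.018+.08*np.sin(a)+.005*np.cos(a)])
    print(round(a,1),(proj(tip,*C["top"])[0]-tt).round(1),(proj(tip,*C["scene"])[0]-ts).round(1))
for q in ([0,0,.018],[.0385,0,.0195]):print("chk top",(proj(W(q),*C["top"])[0]-[245,165])*5,"scene",(proj(W(q),*C["scene"])[0]-[170,165])*5)
E
python3 fit.py
```

```text
case [ 0.56263505 -0.07404818] -1.158204301617182 [-1.5 -1.8 -1.2 -0.1  1.7 -0.9  1.5  1.   2.1 -0.2  2.  -0.9 -2.  -0.6
 -1.7 -1.5]
latch [0.57395772 0.04074641 0.185     ]
0.3 [-0.7  5.9] [0.8 2.4]
0.4 [-0.5  4.1] [0.7 1.3]
0.5 [-0.3  2.1] [0.5 0.4]
0.6 [-0.1 -0.2] [ 0.3 -0.1]
0.7 [ 0.2 -2.7] [ 0.  -0.4]
0.8 [ 0.5 -5.4] [-0.3 -0.3]
0.9 [ 0.8 -8.3] [-0.6  0.1]
1.0 [  1.2 -11.3] [-1.   0.8]
1.1 [  1.6 -14.5] [-1.4  1.8]
1.2 [  2.  -17.6] [-1.8  3.1]
chk top [175.89149511 168.3153527 ] scene [607.74033385 208.95600364]
chk top [186.14002299  98.16679078] scene [596.78001232 264.36435888]
```

Residuals are within about 2 px. The pivot and bar reproject onto the images, and the lever is at about 0.6 rad. Next: rise, turn and travel above the latch.

Emit:
step_arm(increments=[{"z": -4,"wz": 0.1225},{"z": -4,"wz": 0.1225},{"z": -2,"wz": 0.1225},{}])

```text
invalid input at $.increments[0]: expected keys x, y, z, wx, wy, wz, gripper
```

```bash
cat > go.py <<'E'
# usage: latch-frame target of grasp point (or tips) in mm -> tool-frame shift in cm
import sys; from h import *
import io,contextlib
O=np.array([0.57396,0.04075,.185]);v=np.radians(-1.16)
c,s=np.cos(v),np.sin(v);Rz=np.array([[c,-s,0],[s,c,0],[0,0,1]])
def delta(p,ahead=.155,quiet=0):
    o=env.observe();Rt=np.array(o["tool_rot"]);want=np.c_[-Rz[:,1],-Rz[:,0],[0,0,-1]]
    tcp=O+Rz@(np.array(p)/1000)-want[:,2]*ahead
    d=Rt.T@(tcp-o["position"])*100
    w=cv2.Rodrigues(Rt.T@want)[0].ravel()
    g=Rz.T@(np.array(o["position"])+Rt[:,2]*ahead-O)*1000
    print("t",o["time_s"],"shift cm",d.round(2),"turn",w.round(4),"now latch mm",g.round(1),"grip",round(o["grip_width"],4),"F",o["ft_force"].round(1))
if __name__=="__main__":
    delta([float(x) for x in sys.argv[1:4]],float(sys.argv[4]) if len(sys.argv)>4 else .155)
E
python3 go.py -51 0 130
```

```text
t 0.1 shift cm [-41.16 -50.61  -6.51] turn [-1.000e-04  1.300e-03  3.671e-01] now latch mm [-375.7 -565.5   64.2] grip 0.0854 F [-1.  -0.4  0.4]
```

Emit:
step_arm(increments=[{"x": 0,"y": 0,"z": -3,"wx": 0,"wy": 0,"wz": 0.1225,"gripper": 8.5},{"x": 0,"y": 0,"z": -3,"wx": 0,"wy": 0,"wz": 0.1225,"gripper": 8.5},{"x": 0,"y": 0,"z": -1,"wx": 0,"wy": 0,"wz": 0.1225,"gripper": 8.5},{"x": 0,"y": 0,"z": 0,"wx": 0,"wy": 0,"wz": 0,"gripper": 8.5},{"x": 0,"y": 0,"z": 0,"wx": 0,"wy": 0,"wz": 0,"gripper": 8.5}])

```text
time_s: 0.6
position: [0.1869, -0.5172, 0.4738]
tool_rot: [[-0.017, -1.0, -0.0], [-1.0, 0.017, 0.002], [-0.002, 0.0, -1.0]]
ft_force: [-0.4, 0.5, 0.4]
grip_width: 0.085
```

```bash
python3 go.py -51 0 130
```

```text
t 0.6 shift cm [-56.48 -32.62   0.46] turn [0.0002 0.0015 0.0028] now latch mm [-375.7 -565.5  133.8] grip 0.085 F [-0.4  0.5  0.4]
```

Emit:
step_arm(increments=[{"x": -3.5,"y": -2.0,"z": 0,"wx": 0,"wy": 0,"wz": 0,"gripper": 8.5},{"x": -3.5,"y": -2.0,"z": 0,"wx": 0,"wy": 0,"wz": 0,"gripper": 8.5},{"x": -3.5,"y": -2.0,"z": 0,"wx": 0,"wy": 0,"wz": 0,"gripper": 8.5},{"x": -3.5,"y": -2.0,"z": 0,"wx": 0,"wy": 0,"wz": 0,"gripper": 8.5},{"x": -3.5,"y": -2.0,"z": 0,"wx": 0,"wy": 0,"wz": 0,"gripper": 8.5},{"x": -3.5,"y": -2.0,"z": 0,"wx": 0,"wy": 0,"wz": 0,"gripper": 8.5},{"x": -3.5,"y": -2.0,"z": 0,"wx": 0,"wy": 0,"wz": 0,"gripper": 8.5},{"x": -3.5,"y": -2.0,"z": 0,"wx": 0,"wy": 0,"wz": 0,"gripper": 8.5},{"x": -3.5,"y": -2.0,"z": 0,"wx": 0,"wy": 0,"wz": 0,"gripper": 8.5},{"x": -3.5,"y": -2.0,"z": 0,"wx": 0,"wy": 0,"wz": 0,"gripper": 8.5},{"x": -3.5,"y": -2.0,"z": 0,"wx": 0,"wy": 0,"wz": 0,"gripper": 8.5},{"x": -3.5,"y": -2.0,"z": 0,"wx": 0,"wy": 0,"wz": 0,"gripper": 8.5},{"x": -3.5,"y": -2.0,"z": 0,"wx": 0,"wy": 0,"wz": 0,"gripper": 8.5},{"x": -3.5,"y": -2.0,"z": 0,"wx": 0,"wy": 0,"wz": 0,"gripper": 8.5},{"x": -3.5,"y": -2.0,"z": 0,"wx": 0,"wy": 0,"wz": 0,"gripper": 8.5},{"x": -2.5,"y": -1.6,"z": 0,"wx": 0,"wy": 0,"wz": 0,"gripper": 8.5},{"x": -1.5,"y": -1.0,"z": 0,"wx": 0,"wy": 0,"wz": 0,"gripper": 8.5},{"x": 0,"y": 0,"z": 0,"wx": 0,"wy": 0,"wz": 0,"gripper": 7},{"x": 0,"y": 0,"z": 0,"wx": 0,"wy": 0,"wz": 0,"gripper": 7}])

```text
time_s: 2.5
position: [0.5245, 0.0408, 0.4736]
tool_rot: [[-0.019, -1.0, -0.002], [-1.0, 0.019, 0.0], [-0.0, 0.002, -1.0]]
ft_force: [-0.7, 0.6, -0.0]
grip_width: 0.0698
```

```bash
python3 go.py -51 0 53
python3 - <<'E'
from h import *
import go
c,K,R,t=cam("wrist");W=lambda p:go.O+go.Rz@np.array(p)
print("wrist cam",-R.T@t)
for n,p in dict(piv=[0,0,.018],bar=[.0385,0,.0195],keepfarL=[.049,.015,.017],keepfarR=[.049,-.015,.017],tip=[-.0632,0,.067],ribL=[-.082,.0185,.014],ribR=[-.082,-.0185,.014]).items(): print(n,proj(W(p),K,R,t).round(1))
np.savez("pics/w1.npz",K=K,R=R,t=t);cv2.imwrite("pics/w1.png",c)
E
```

```text
t 2.5 shift cm [-0.1   0.14  8.06] turn [0.0023 0.     0.0016] now latch mm [-49.8  -1.  133.6] grip 0.0698 F [-0.7  0.6 -0. ]
wrist cam [0.60958175 0.03935317 0.44407718]
piv [[276.4 148.1]]
bar [[276.5  90.4]]
keepfarL [[253.9  73.6]]
keepfarR [[299.1  73.6]]
tip [[276.1 259.9]]
ribL [[253.2 250.4]]
ribR [[299.4 250.5]]
```

View pics/w1.png

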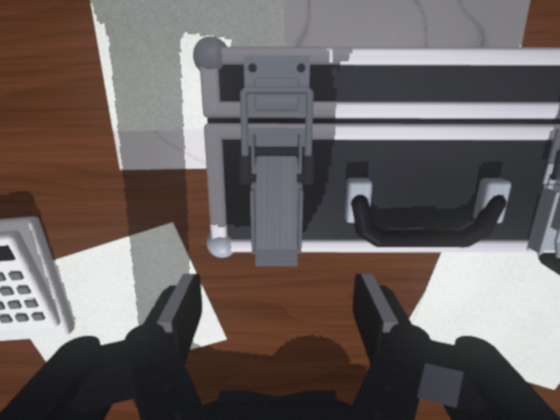

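The wrist view agrees with the fit. The lever is centred at column 276 as predicted, its tip is at (276,265) and the bar at (276,93), so at most about 2 mm off in x. I'll descend and pinch.

Emit:
step_arm(increments=[{"x": -0.1,"y": 0.2,"z": 2,"wx": 0,"wy": 0,"wz": 0,"gripper": 6},{"x": 0,"y": 0,"z": 2.5,"wx": 0,"wy": 0,"wz": 0,"gripper": 5},{"x": 0,"y": 0,"z": 2,"wx": 0,"wy": 0,"wz": 0,"gripper": 5},{"x": 0,"y": 0,"z": 1.1,"wx": 0,"wy": 0,"wz": 0,"gripper": 4.5},{"x": 0,"y": 0,"z": 0.4,"wx": 0,"wy": 0,"wz": 0,"gripper": 4},{"x": 0,"y": 0,"z": 0,"wx": 0,"wy": 0,"wz": 0,"gripper": 3.4},{"x": 0,"y": 0,"z": 0,"wx": 0,"wy": 0,"wz": 0,"gripper": 2.4},{"x": 0,"y": 0,"z": 0,"wx": 0,"wy": 0,"wz": 0,"gripper": 2.4},{"x": 0,"y": 0,"z": 0,"wx": 0,"wy": 0,"wz": 0,"gripper": 2.4}], newtons=20)

```text
time_s: 3.45
position: [0.5226, 0.0418, 0.3954]
tool_rot: [[-0.021, -1.0, 0.001], [-1.0, 0.021, -0.001], [0.001, -0.001, -1.0]]
ft_force: [-2.1, -3.0, 1.2]
grip_width: 0.0275
```

```bash
python3 go.py -51 0 53;  python3 - <<'E'
from h import *
import numpy as np
for a in np.arange(.6,2.05,.1): print(round(a,1),(62*np.array([-np.cos(a),np.sin(a)])).round(1))
E
```

```text
t 3.45 shift cm [-0.   -0.04  0.24] turn [-0.0011 -0.0008 -0.0005] now latch mm [-51.2  -0.2  55.4] grip 0.0275 F [-2.1 -3.   1.2]
0.6 [-51.2  35. ]
0.7 [-47.4  39.9]
0.8 [-43.2  44.5]
0.9 [-38.5  48.6]
1.0 [-33.5  52.2]
1.1 [-28.1  55.3]
1.2 [-22.5  57.8]
1.3 [-16.6  59.7]
1.4 [-10.5  61.1]
1.5 [-4.4 61.8]
1.6 [ 1.8 62. ]
1.7 [ 8.  61.5]
1.8 [14.1 60.4]
1.9 [20.  58.7]
2.0 [25.8 56.4]
```

Pinched at 27.5 mm opening. I'll swing along the arc to about 2.0 rad.

Emit:
step_arm(increments=[{"x": 0,"y": -0.38,"z": -0.45,"wx": 0,"wy": 0,"wz": 0,"gripper": 2.4},{"x": 0,"y": -0.42,"z": -0.46,"wx": 0,"wy": 0,"wz": 0,"gripper": 2.4},{"x": 0,"y": -0.47,"z": -0.41,"wx": 0,"wy": 0,"wz": 0,"gripper": 2.4},{"x": 0,"y": -0.5,"z": -0.36,"wx": 0,"wy": 0,"wz": 0,"gripper": 2.4},{"x": 0,"y": -0.54,"z": -0.31,"wx": 0,"wy": 0,"wz": 0,"gripper": 2.4},{"x": 0,"y": -0.56,"z": -0.25,"wx": 0,"wy": 0,"wz": 0,"gripper": 2.4},{"x": 0,"y": -0.59,"z": -0.19,"wx": 0,"wy": 0,"wz": 0,"gripper": 2.4}])

```text
time_s: 4.15
position: [0.5572, 0.0411, 0.4192]
tool_rot: [[-0.021, -1.0, -0.002], [-1.0, 0.021, -0.001], [0.001, 0.002, -1.0]]
ft_force: [-5.4, -3.8, 0.1]
grip_width: 0.027
```

```bash
python3 go.py -16.6 0 77.7
```

```text
t 4.15 shift cm [-0.   -0.02  0.15] turn [ 0.002  -0.0007 -0.0005] now latch mm [-17.1  -0.1  79.2] grip 0.027 F [-5.4 -3.8  0.1]
```

Emit:
step_arm(increments=[{"x": 0,"y": -0.61,"z": -0.14,"wx": 0,"wy": 0,"wz": 0,"gripper": 2.4},{"x": 0,"y": -0.61,"z": -0.07,"wx": 0,"wy": 0,"wz": 0,"gripper": 2.4},{"x": 0,"y": -0.62,"z": -0.02,"wx": 0,"wy": 0,"wz": 0,"gripper": 2.4},{"x": 0,"y": -0.62,"z": 0.05,"wx": 0,"wy": 0,"wz": 0,"gripper": 2.4},{"x": 0,"y": -0.61,"z": 0.11,"wx": 0,"wy": 0,"wz": 0,"gripper": 2.4},{"x": 0,"y": -0.59,"z": 0.17,"wx": 0,"wy": 0,"wz": 0,"gripper": 2.4},{"x": 0,"y": -0.58,"z": 0.23,"wx": 0,"wy": 0,"wz": 0,"gripper": 2.4},{"x": 0,"y": -0.2,"z": 0.1,"wx": 0,"wy": 0,"wz": 0,"gripper": 2.4},{"x": 0,"y": 0,"z": 0,"wx": 0,"wy": 0,"wz": 0,"gripper": 2.4},{"x": 0,"y": 0,"z": 0,"wx": 0,"wy": 0,"wz": 0,"gripper": 2.4},{"x": 0,"y": 0,"z": 0,"wx": 0,"wy": 0,"wz": 0,"gripper": 2.4}])

```text
time_s: 5.25
position: [0.6014, 0.0403, 0.4149]
tool_rot: [[-0.021, -1.0, 0.0], [-1.0, 0.021, 0.0], [-0.0, -0.0, -1.0]]
ft_force: [-0.0, 0.7, -0.5]
grip_width: 0.0241
```

```bash
python3 go.py 25.8 0 74.4
python3 - <<'E'
from h import *
c,K,R,t=cam("scene");d,*_=cam("wrist");e,*_=cam("top")
a=cv2.resize(c[130:270,240:330],None,fx=4,fy=4,interpolation=2)
b=cv2.resize(d[0:300,150:410],None,fx=1.6,fy=1.6)
h=max(a.shape[0],b.shape[0]);pad=lambda i:cv2.copyMakeBorder(i,0,h-i.shape[0],0,0,0)
cv2.imwrite("pics/s2.png",np.hstack([pad(a),pad(b)]))
E
```

```text
t 5.25 shift cm [0.01 0.17 0.05] turn [-0.0002  0.     -0.0005] now latch mm [27.5  0.1 74.9] grip 0.0241 F [-0.   0.7 -0.5]
```

View pics/s2.png

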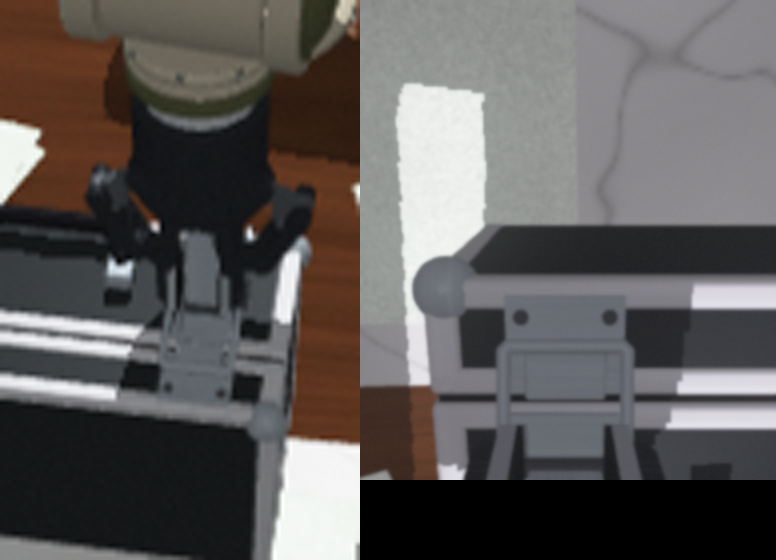

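The grip reads 24 mm with no force, so the pads have slipped off the lever. The scene crop still shows the lever standing between the fingers, with its tip at about (202,233). I'll measure the lever angle and the bar.

Run:
```python
from h import *
import go
W=lambda p:go.O+go.Rz@np.array(p)
c,K,R,t=cam("scene")
for a in np.arange(1.1,2.3,.1):
    tip=[-.08*np.cos(a)+.005*np.sin(a),0,.018+.08*np.sin(a)+.005*np.cos(a)];kn=[-.069*np.cos(a),0,.018+.069*np.sin(a)]
    print(round(a,1),((proj([W(tip),W(kn)],K,R,t)-[240,130])*4).round(0).tolist())
print("piv",((proj(W([0,0,.018]),K,R,t)-[240,130])*4))
c,K,R,t=cam("wrist")
for n,p in dict(bar_unh=[.0385,0,.0195],bar_lip=[.049,0,.0195],bar_down=[.05,0,.004],bar_down2=[.057,0,.004],kfar=[.049,0,.017],plate=[.064,0,.0015],kn=[.028,0,.017]).items():print(n,(proj(W(p),K,R,t)-[150,0])*1.6+[360,0])
cv2.imwrite("pics/w3.png",c)
```

```text
1.1 [[214.0, 192.0], [213.0, 206.0]]
1.2 [[212.0, 197.0], [212.0, 210.0]]
1.3 [[210.0, 203.0], [211.0, 215.0]]
1.4 [[208.0, 211.0], [209.0, 221.0]]
1.5 [[207.0, 220.0], [208.0, 228.0]]
1.6 [[205.0, 230.0], [206.0, 236.0]]
1.7 [[203.0, 241.0], [204.0, 245.0]]
1.8 [[201.0, 252.0], [203.0, 254.0]]
1.9 [[199.0, 265.0], [201.0, 264.0]]
2.0 [[197.0, 277.0], [200.0, 275.0]]
2.1 [[196.0, 290.0], [198.0, 286.0]]
2.2 [[194.0, 304.0], [197.0, 297.0]]
piv [[206.19736333 307.16798556]]
bar_unh [[564.62151416 370.08960402]]
bar_lip [[564.63464493 342.73586575]]
bar_down [[564.58731848 326.81740485]]
bar_down2 [[564.59517109 309.16862006]]
kfar [[564.62633911 340.43291582]]
plate [[564.5956567  289.52199213]]
kn [[564.60112057 393.63953098]]
```

View pics/w3.png

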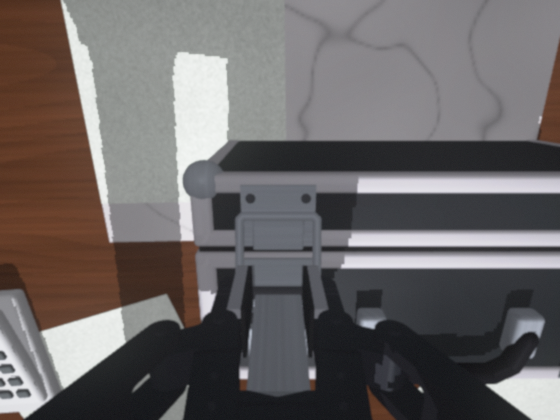

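Lever about 1.62 rad, with the bar at the very edge of the lip, so the pads slid off near the end. I'll open, go back over the lever and grip harder.

Emit:
step_arm(increments=[{"x": 0,"y": 0,"z": 0,"wx": 0,"wy": 0,"wz": 0,"gripper": 5},{"x": 0,"y": 0,"z": 0,"wx": 0,"wy": 0,"wz": 0,"gripper": 5},{"x": 0,"y": 0,"z": 0,"wx": 0,"wy": 0,"wz": 0,"gripper": 5},{"x": 0,"y": 0.8,"z": -0.1,"wx": 0,"wy": 0,"wz": 0,"gripper": 5},{"x": 0,"y": 0.8,"z": -0.1,"wx": 0,"wy": 0,"wz": 0,"gripper": 5},{"x": 0,"y": 0.8,"z": -0.1,"wx": 0,"wy": 0,"wz": 0,"gripper": 5},{"x": 0,"y": 0,"z": 0,"wx": 0,"wy": 0,"wz": 0,"gripper": 5},{"x": 0,"y": 0,"z": 0,"wx": 0,"wy": 0,"wz": 0,"gripper": 2.4},{"x": 0,"y": 0,"z": 0,"wx": 0,"wy": 0,"wz": 0,"gripper": 2.4},{"x": 0,"y": 0,"z": 0,"wx": 0,"wy": 0,"wz": 0,"gripper": 2.4},{"x": 0,"y": 0,"z": 0,"wx": 0,"wy": 0,"wz": 0,"gripper": 2.4}], newtons=50)

```text
time_s: 6.6
position: [0.5777, 0.0406, 0.4181]
tool_rot: [[-0.021, -1.0, 0.001], [-1.0, 0.021, -0.001], [0.001, -0.001, -1.0]]
ft_force: [-1.9, -3.3, 4.5]
grip_width: 0.0253
```

```bash
python3 go.py 3 0 78
```

```text
t 6.6 shift cm [-0.01  0.07  0.01] turn [-0.0007 -0.0006 -0.0006] now latch mm [ 3.8 -0.2 78.1] grip 0.0253 F [-1.9 -3.3  4.5]
```

Emit:
step_arm(increments=[{"x": 0,"y": -0.5,"z": 0.03,"wx": 0,"wy": 0,"wz": 0,"gripper": 2},{"x": 0,"y": -0.5,"z": 0.07,"wx": 0,"wy": 0,"wz": 0,"gripper": 2},{"x": 0,"y": -0.5,"z": 0.12,"wx": 0,"wy": 0,"wz": 0,"gripper": 2},{"x": 0,"y": -0.5,"z": 0.17,"wx": 0,"wy": 0,"wz": 0,"gripper": 2},{"x": 0,"y": 0,"z": 0,"wx": 0,"wy": 0,"wz": 0,"gripper": 2},{"x": 0,"y": 0,"z": 0,"wx": 0,"wy": 0,"wz": 0,"gripper": 2}])

```text
time_s: 7.2
position: [0.5983, 0.0402, 0.4156]
tool_rot: [[-0.021, -1.0, 0.006], [-1.0, 0.021, -0.001], [0.001, -0.006, -1.0]]
ft_force: [3.0, -2.4, 11.1]
grip_width: 0.0217
```

```bash
python3 go.py 22 0 74;python3 - <<'E'
from h import *
c,K,R,t=cam("scene");d,*_=cam("wrist")
a=cv2.resize(c[130:270,240:330],None,fx=4,fy=4,interpolation=2)
b=cv2.resize(d[120:420,150:410],None,fx=1.6,fy=1.6)
h=max(a.shape[0],b.shape[0]);pad=lambda i:cv2.copyMakeBorder(i,0,h-i.shape[0],0,0,0)
cv2.imwrite("pics/s4.png",np.hstack([pad(a),pad(b)]))
E
```

```text
t 7.2 shift cm [-0.01  0.23  0.15] turn [-0.0058 -0.0006 -0.0007] now latch mm [25.2 -0.2 75.6] grip 0.0217 F [ 3.  -2.4 11.1]
```

View pics/s4.png

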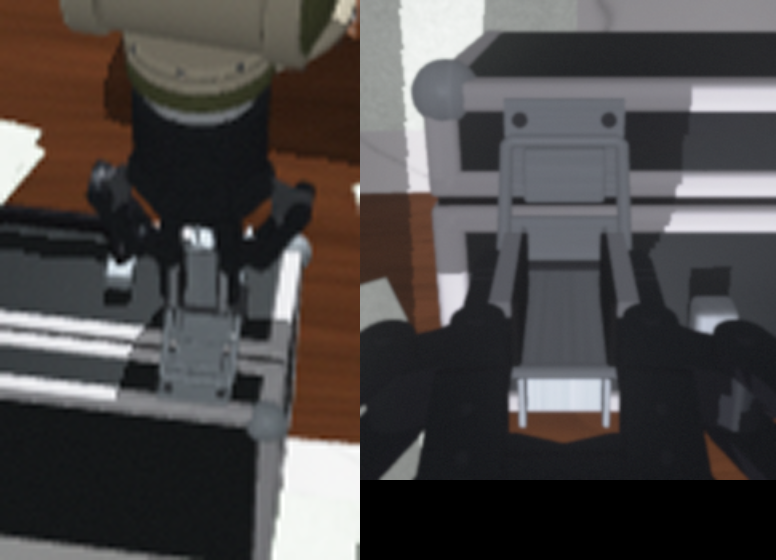

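Run:
```python
from h import *
import go
W=lambda p:go.O+go.Rz@np.array(p)
c,K,R,t=cam("wrist")
f=lambda p:((proj(W(p),K,R,t)[0]-[150,120])*1.6+[360,0]).round(0)
for n,p in dict(lip20=[.049,0,.0195],bar45=[.045,0,.004],bar50=[.05,0,.004],bar57=[.057,0,.004],kfarL=[.049,.015,.017],plateL=[.064,.02,.0015]).items():print(n,f(p))
for a in np.arange(1.5,2.25,.1):
    tip=[-.08*np.cos(a)+.005*np.sin(a),.014,.018+.08*np.sin(a)+.005*np.cos(a)];kn=[-.069*np.cos(a),.014,.018+.069*np.sin(a)]
    print(round(a,1),f(kn),f(tip))
print("gp",f([25.2e-3,.0108,.0756]),"tip",f([25.2e-3,.0108,.0576]),f([36e-3,.0108,.0576]),f([14e-3,.0108,.0576]))
b=c[180:300,220:340];cv2.imwrite("pics/w5.png",cv2.resize(b,None,fx=5,fy=5,interpolation=2))
```

```text
lip20 [564. 144.]
bar45 [564. 142.]
bar50 [564. 129.]
bar57 [564. 111.]
kfarL [522. 142.]
plateL [511.  92.]
1.5 [512. 412.] [507. 435.]
1.6 [511. 392.] [506. 408.]
1.7 [511. 370.] [506. 378.]
1.8 [510. 345.] [505. 346.]
1.9 [510. 319.] [506. 313.]
2.0 [510. 292.] [506. 279.]
2.1 [511. 265.] [507. 245.]
2.2 [511. 239.] [508. 213.]
gp [524. 293.] tip [528. 258.] [527. 226.] [529. 290.]
```

View pics/w5.png

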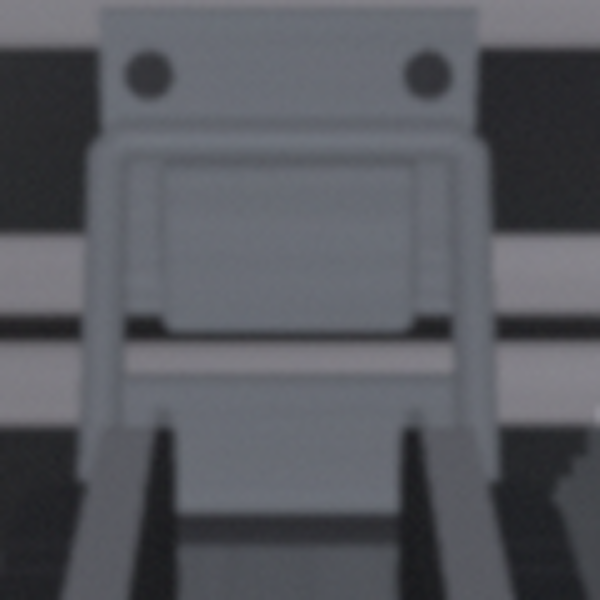

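The lever reads about 1.7 rad and the bar is at or just past the lip edge. Pushing is surer than pinching here, so I'll go up, over and behind the lever with fingers shut, then push it to about 1.95.

Emit:
step_arm(increments=[{"x": 0,"y": 0,"z": 0,"wx": 0,"wy": 0,"wz": 0,"gripper": 4.5},{"x": 0,"y": 0,"z": 0,"wx": 0,"wy": 0,"wz": 0,"gripper": 4.5},{"x": 0,"y": 0,"z": 0,"wx": 0,"wy": 0,"wz": 0,"gripper": 4.5},{"x": 0,"y": 0,"z": -2,"wx": 0,"wy": 0,"wz": 0,"gripper": 4.5},{"x": 0,"y": 0,"z": -2.5,"wx": 0,"wy": 0,"wz": 0,"gripper": 4.5},{"x": 0,"y": 0,"z": -2,"wx": 0,"wy": 0,"wz": 0,"gripper": 0},{"x": 0,"y": 1.6,"z": 0,"wx": 0,"wy": 0,"wz": 0,"gripper": 0},{"x": 0,"y": 1.7,"z": 0,"wx": 0,"wy": 0,"wz": 0,"gripper": 0},{"x": 0,"y": 1.5,"z": 0,"wx": 0,"wy": 0,"wz": 0,"gripper": 0},{"x": 0,"y": 0,"z": 0,"wx": 0,"wy": 0,"wz": 0,"gripper": 0},{"x": 0,"y": 0,"z": 0,"wx": 0,"wy": 0,"wz": 0,"gripper": 0},{"x": 0,"y": 0,"z": 0,"wx": 0,"wy": 0,"wz": 0,"gripper": 0}], newtons=30)

```text
time_s: 8.55
position: [0.5502, 0.0413, 0.4785]
tool_rot: [[-0.021, -1.0, -0.0], [-1.0, 0.021, 0.0], [-0.0, 0.0, -1.0]]
ft_force: [0.3, -0.2, 0.5]
grip_width: 0.0001
```

```bash
python3 go.py -23 0 70 .173
```

```text
t 8.55 shift cm [ 0.01 -0.08  5.05] turn [ 0.0003  0.0001 -0.0005] now latch mm [-2.380e+01  1.000e-01  1.205e+02] grip 0.0001 F [ 0.3 -0.2  0.5]
```

Run:
```python
from h import *
import go
c,K,R,t=cam("wrist");s,K2,R2,t2=cam("scene")
W=lambda p:go.O+go.Rz@np.array(p)
o=proj(W([.01,0,.05]),K,R,t)[0].astype(int);print(o)
x0=max(0,o[0]-80);y0=max(0,o[1]-110)
b=cv2.resize(c[y0:y0+220,x0:x0+160],None,fx=2.7,fy=2.7,interpolation=2);a=cv2.resize(s[140:260,250:330],None,fx=4,fy=4,interpolation=2)
h=max(a.shape[0],b.shape[0]);pad=lambda i:cv2.copyMakeBorder(i,0,h-i.shape[0],0,0,0)
cv2.imwrite("pics/s6.png",np.hstack([pad(a),pad(b)]))
f=lambda p:((proj(W(p),K,R,t)[0]-[x0,y0])*2.7+[320,0]).round(0);g=lambda p:((proj(W(p),K2,R2,t2)[0]-[250,140])*4).round(0)
for n,p in dict(lip20=[.049,0,.0195],bar45=[.045,0,.004],bar50=[.05,0,.004],bar57=[.057,0,.004],kfarL=[.049,.015,.017]).items():print(n,f(p),g(p))
for a in np.arange(1.4,2.25,.1):
    kn=[-.069*np.cos(a),.014,.018+.069*np.sin(a)]
    print(round(a,1),f(kn),g(kn))
```

```text
[277 179]
lip20 [538. 123.] [155. 324.]
bar45 [538. 135.] [156. 335.]
bar50 [538. 116.] [155. 341.]
bar57 [538.  89.] [153. 350.]
kfarL [481. 122.] [179. 330.]
1.4 [472. 438.] [192. 183.]
1.5 [471. 409.] [190. 190.]
1.6 [470. 378.] [189. 198.]
1.7 [470. 345.] [187. 207.]
1.8 [469. 311.] [186. 217.]
1.9 [469. 277.] [184. 227.]
2.0 [469. 243.] [183. 237.]
2.1 [470. 210.] [181. 248.]
2.2 [470. 179.] [180. 260.]
```

View pics/s6.png

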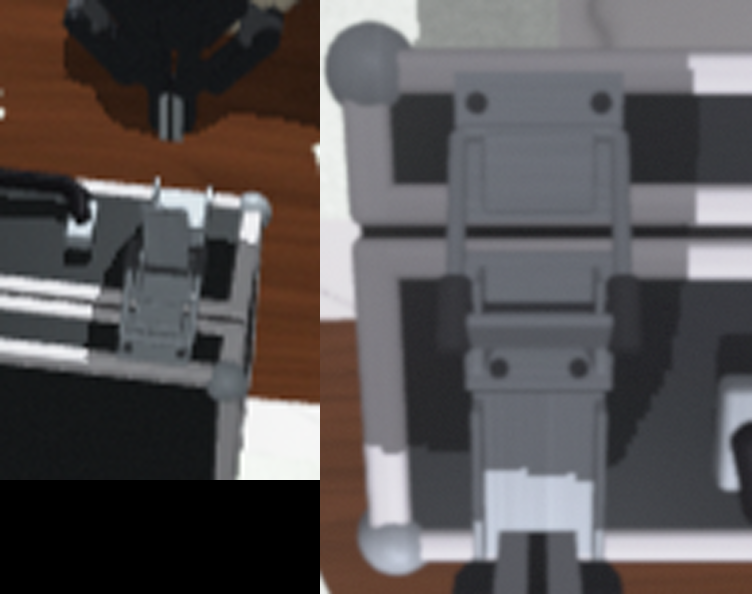

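The lever stands at about 1.75 rad and the bar at row 128, which means x ≈ 47 mm. A bar still on top of the keeper at this lever angle would sit at x ≈ 56 (row 101), so it has dropped behind the lip. Now I'll go to the +x side and draw the lever back to about 1.2.

Emit:
step_arm(increments=[{"x": 0,"y": -2,"z": 0,"wx": 0,"wy": 0,"wz": 0,"gripper": 0},{"x": 0,"y": -2,"z": 0,"wx": 0,"wy": 0,"wz": 0,"gripper": 0},{"x": 0,"y": -2,"z": 0,"wx": 0,"wy": 0,"wz": 0,"gripper": 0},{"x": 0,"y": 0,"z": 0,"wx": 0,"wy": 0,"wz": 0,"gripper": 0},{"x": 0,"y": 0,"z": 2,"wx": 0,"wy": 0,"wz": 0,"gripper": 0},{"x": 0,"y": 0,"z": 2,"wx": 0,"wy": 0,"wz": 0,"gripper": 0},{"x": 0,"y": 0,"z": 1,"wx": 0,"wy": 0,"wz": 0,"gripper": 0},{"x": 0,"y": 0.5,"z": 0,"wx": 0,"wy": 0,"wz": 0,"gripper": 0},{"x": 0,"y": 0.5,"z": 0,"wx": 0,"wy": 0,"wz": 0,"gripper": 0},{"x": 0,"y": 0.5,"z": 0,"wx": 0,"wy": 0,"wz": 0,"gripper": 0},{"x": 0,"y": 0.5,"z": 0,"wx": 0,"wy": 0,"wz": 0,"gripper": 0},{"x": 0,"y": 0.5,"z": 0,"wx": 0,"wy": 0,"wz": 0,"gripper": 0},{"x": 0,"y": 0.5,"z": 0,"wx": 0,"wy": 0,"wz": 0,"gripper": 0},{"x": 0,"y": 0.5,"z": 0,"wx": 0,"wy": 0,"wz": 0,"gripper": 0},{"x": 0,"y": 0.4,"z": 0,"wx": 0,"wy": 0,"wz": 0,"gripper": 0},{"x": 0,"y": 0.3,"z": 0,"wx": 0,"wy": 0,"wz": 0,"gripper": 0},{"x": 0,"y": 0,"z": 0,"wx": 0,"wy": 0,"wz": 0,"gripper": 0},{"x": 0,"y": 0,"z": 0,"wx": 0,"wy": 0,"wz": 0,"gripper": 0}])

```text
time_s: 10.45
position: [0.5676, 0.041, 0.4289]
tool_rot: [[-0.021, -1.0, -0.0], [-1.0, 0.021, 0.0], [-0.0, 0.0, -1.0]]
ft_force: [1.1, -0.3, 0.7]
grip_width: 0.0003
```

```bash
python3 go.py -7 0 70 .173
```

```text
t 10.45 shift cm [0.01 0.06 0.09] turn [ 0.0002  0.     -0.0005] now latch mm [-6.4  0.1 70.9] grip 0.0003 F [ 1.1 -0.3  0.7]
```

Let go: retract, wait and look.

Emit:
step_arm(increments=[{"x": 0,"y": -1.5,"z": 0,"wx": 0,"wy": 0,"wz": 0,"gripper": 0},{"x": 0,"y": -1.5,"z": -1,"wx": 0,"wy": 0,"wz": 0,"gripper": 0},{"x": 0,"y": 0,"z": -2,"wx": 0,"wy": 0,"wz": 0,"gripper": 0},{"x": 0,"y": 0,"z": -2,"wx": 0,"wy": 0,"wz": 0,"gripper": 0},{"x": 0,"y": 0,"z": 0,"wx": 0,"wy": 0,"wz": 0,"gripper": 0},{"x": 0,"y": 0,"z": 0,"wx": 0,"wy": 0,"wz": 0,"gripper": 0},{"x": 0,"y": 0,"z": 0,"wx": 0,"wy": 0,"wz": 0,"gripper": 0}])

```text
time_s: 11.15
position: [0.5976, 0.0404, 0.4776]
tool_rot: [[-0.021, -1.0, -0.002], [-1.0, 0.021, 0.0], [-0.0, 0.002, -1.0]]
ft_force: [1.3, 0.7, 0.1]
grip_width: -0.0001
```

```bash
python3 go.py -7 0 70 .173
cat > look.py <<'E'
import sys
from h import *
import go
c,K,R,t=cam("wrist");s,K2,R2,t2=cam("scene")
W=lambda p:go.O+go.Rz@np.array(p)
o=proj(W([.01,0,.05]),K,R,t)[0].astype(int)
x0=max(0,o[0]-80);y0=max(0,o[1]-110)
b=cv2.resize(c[y0:y0+220,x0:x0+160],None,fx=2.7,fy=2.7,interpolation=2);a=cv2.resize(s[140:260,250:330],None,fx=4,fy=4,interpolation=2)
h=max(a.shape[0],b.shape[0]);pad=lambda i:cv2.copyMakeBorder(i,0,h-i.shape[0],0,0,0)
cv2.imwrite(sys.argv[1],np.hstack([pad(a),pad(b)]))
f=lambda p:((proj(W(p),K,R,t)[0]-[x0,y0])*2.7+[320,0]).round(0);g=lambda p:((proj(W(p),K2,R2,t2)[0]-[250,140])*4).round(0)
for n,p in dict(on35=[.035,0,.0195],on39=[.039,0,.0195],lip=[.049,0,.017],taut=[.0435,0,.0095],bar45=[.045,0,.004],bar50=[.05,0,.004]).items():print(n,f(p),g(p))
for a in np.r_[0:.3:.1,.8:1.7:.1]:
    kn=[-.069*np.cos(a),.014,.018+.069*np.sin(a)]
    print(round(a,1),f(kn),g(kn))
E
python3 look.py pics/s7.png
```

```text
t 11.15 shift cm [0.01 3.05 4.97] turn [ 0.0022  0.0002 -0.0005] now latch mm [2.320e+01 1.000e-01 1.196e+02] grip -0.0001 F [1.3 0.7 0.1]
on35 [538. 171.] [158. 307.]
on39 [538. 157.] [157. 312.]
lip [538. 120.] [155. 327.]
taut [538. 133.] [156. 328.]
bar45 [538. 123.] [156. 335.]
bar50 [538. 106.] [155. 341.]
0.0 [494. 483.] [202. 192.]
0.1 [493. 495.] [202. 186.]
0.2 [492. 506.] [202. 180.]
0.8 [484. 531.] [199. 163.]
0.9 [483. 526.] [198. 163.]
1.0 [482. 518.] [197. 165.]
1.1 [480. 507.] [196. 168.]
1.2 [479. 492.] [194. 172.]
1.3 [478. 474.] [193. 177.]
1.4 [477. 453.] [192. 183.]
1.5 [476. 429.] [190. 190.]
1.6 [475. 402.] [189. 198.]
```

View pics/s7.png

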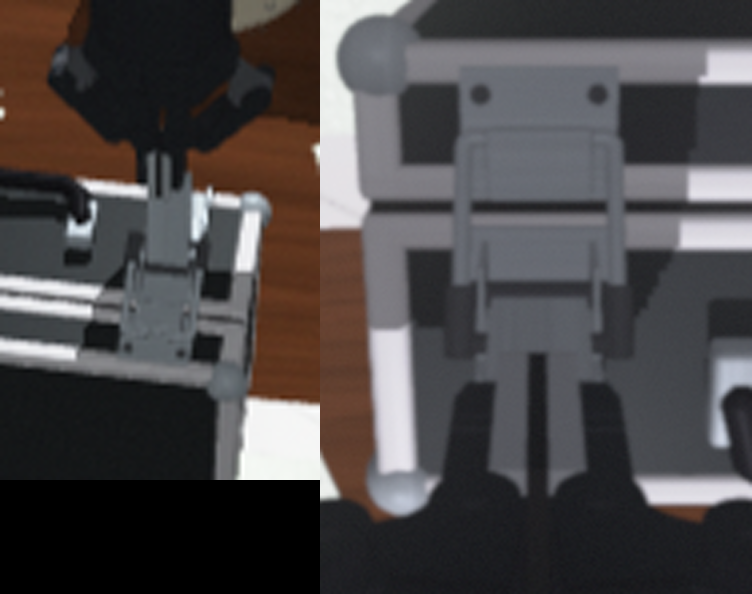

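Let go, and the lever stays standing at about 1.25 rad. The bar is at row 133, matching the taut hooked position (predicted 133). Next I press down along the arc, pausing at about 0.5 rad to check the force.

Emit:
step_arm(increments=[{"x": 0,"y": 0.9,"z": 0,"wx": 0,"wy": 0,"wz": 0,"gripper": 0},{"x": 0,"y": 0.9,"z": 1.8,"wx": 0,"wy": 0,"wz": 0,"gripper": 0},{"x": 0,"y": 0,"z": 1.9,"wx": 0,"wy": 0,"wz": 0,"gripper": 0},{"x": 0,"y": 0.45,"z": 0.2,"wx": 0,"wy": 0,"wz": 0,"gripper": 0},{"x": 0,"y": 0.45,"z": 0.2,"wx": 0,"wy": 0,"wz": 0,"gripper": 0},{"x": 0,"y": 0.6,"z": 0.18,"wx": 0,"wy": 0,"wz": 0,"gripper": 0},{"x": 0,"y": 0.57,"z": 0.23,"wx": 0,"wy": 0,"wz": 0,"gripper": 0},{"x": 0,"y": 0.55,"z": 0.3,"wx": 0,"wy": 0,"wz": 0,"gripper": 0},{"x": 0,"y": 0.51,"z": 0.35,"wx": 0,"wy": 0,"wz": 0,"gripper": 0},{"x": 0,"y": 0.48,"z": 0.4,"wx": 0,"wy": 0,"wz": 0,"gripper": 0},{"x": 0,"y": 0.43,"z": 0.45,"wx": 0,"wy": 0,"wz": 0,"gripper": 0},{"x": 0,"y": 0.38,"z": 0.48,"wx": 0,"wy": 0,"wz": 0,"gripper": 0},{"x": 0,"y": 0.34,"z": 0.52,"wx": 0,"wy": 0,"wz": 0,"gripper": 0},{"x": 0,"y": 0,"z": 0,"wx": 0,"wy": 0,"wz": 0,"gripper": 0}])

```text
time_s: 12.65
position: [0.5315, 0.0418, 0.4076]
tool_rot: [[-0.021, -1.0, -0.003], [-1.0, 0.021, 0.0], [-0.0, 0.003, -1.0]]
ft_force: [-0.2, 0.2, 0.3]
grip_width: 0.0003
```

```bash
python3 go.py -50.5 0 28.8 .173
```

```text
t 12.65 shift cm [0.02 0.8  2.08] turn [ 0.0026  0.0003 -0.0004] now latch mm [-42.9   0.2  49.6] grip 0.0003 F [-0.2  0.2  0.3]
```

Force is near zero, though this is close to dead centre. I'll back off to about 0.8 rad to see whether the lever springs up against the fingers, which would prove the loop is taut.

Emit:
step_arm(increments=[{"x": 0,"y": -0.34,"z": -0.52,"wx": 0,"wy": 0,"wz": 0,"gripper": 0},{"x": 0,"y": -0.38,"z": -0.48,"wx": 0,"wy": 0,"wz": 0,"gripper": 0},{"x": 0,"y": -0.43,"z": -0.45,"wx": 0,"wy": 0,"wz": 0,"gripper": 0},{"x": 0,"y": 0,"z": 0,"wx": 0,"wy": 0,"wz": 0,"gripper": 0},{"x": 0,"y": 0,"z": 0,"wx": 0,"wy": 0,"wz": 0,"gripper": 0}])

```text
time_s: 13.15
position: [0.5436, 0.0415, 0.4232]
tool_rot: [[-0.021, -1.0, 0.0], [-1.0, 0.021, 0.0], [-0.0, -0.0, -1.0]]
ft_force: [0.0, 0.1, 0.2]
grip_width: -0.0002
```

Run:
```python
from h import *
import go
o=env.observe();print(o["ft_force"].round(2),o["wrist_torque"].round(3))
c,K,R,t=cam("wrist");s,K2,R2,t2=cam("scene")
cv2.imwrite("pics/w8.png",c);cv2.imwrite("pics/sc8.png",s)
W=lambda p:go.O+go.Rz@np.array(p)
p=lambda q:proj(W(q),K,R,t)[0].round(1)
print({n:p(q) for n,q in dict(bar_unh=[.0385,0,.0195],lip=[.049,0,.017],taut=[.0435,0,.0095],k28=[.028,0,.017],plate=[.064,0,.0015]).items()})
u=int(p([.04,0,.01])[0]);v0,v1=int(p([.07,0,0])[1]),int(p([.02,0,.02])[1])
g=cv2.cvtColor(c,6).astype(float)
print("mid col  ",v0,g[v0:v1,u-6:u+7].mean(1).round(0).astype(int))
w=int(abs(p([.04,.02,.01])[0]-p([.04,0,.01])[0]))
print("left wire",g[v0:v1,u-w-1:u-w+4].mean(1).round(0).astype(int))
```

```text
[0.01 0.12 0.22] [-0.005 -0.028 -0.002]
{'bar_unh': array([278. , 127.3]), 'lip': array([278., 107.]), 'taut': array([277.9, 116.7]), 'k28': array([277.9, 146.1]), 'plate': array([277.9,  78.7])}
mid col   67 [147 146 147 148 146 134 124 125 128 130 132 132 131 130 129 125 119 115
 115 115 114 113 112 112 112 113 113 113 113 112 112 113 112 111 111 111
 112 112 112 112 112 112 112 110 106 106 109 112 112 111 110 110 109 110
 109 110 111 112 112 111 110 110 111 111 110 109 108 109 110 110 111 111
 110 110 109 108 107 107 107 107 107 104 100 103 109 110 110 102  79  50
  35  33  33  39]
left wire [146 146 146 146 143 132 123 125 127 129 131 131 130 129 128 125 120 116
 115 115 114 114 114 112 112 108  99  90  82  78  77  78  79  82  89 101
 109 112 112 112 113 113 112 113 114 115 115 113 111 108 104 102 103 108
 112 111 106 101  97  96  98 100 102 102 102 101 101 101 100 100 101 100
 102 101 100 101 100 102 102 102 101 101 100 101 102 101 102  98  89  77
  72  71  73  73]
```

No spring force, so I need to look. This is my 12th and last view, a composite.

```bash
sed -i 's/np.r_\[0:.3:.1,.8:1.7:.1\]/np.r_[0:2:.1]/' look.py; python3 look.py pics/s9.png
```

```text
on35 [536. 139.] [158. 307.]
on39 [536. 118.] [157. 312.]
lip [536.  66.] [155. 327.]
taut [536.  92.] [156. 328.]
bar45 [536.  84.] [156. 335.]
bar50 [536.  59.] [155. 341.]
0.0 [478. 576.] [202. 192.]
0.1 [476. 592.] [202. 186.]
0.2 [474. 605.] [202. 180.]
0.3 [472. 616.] [202. 174.]
0.4 [470. 625.] [201. 170.]
0.5 [468. 631.] [201. 167.]
0.6 [465. 634.] [200. 164.]
0.7 [463. 634.] [200. 163.]
0.8 [460. 629.] [199. 163.]
0.9 [457. 620.] [198. 163.]
1.0 [454. 606.] [197. 165.]
1.1 [451. 588.] [196. 168.]
1.2 [449. 564.] [194. 172.]
1.3 [446. 535.] [193. 177.]
1.4 [444. 501.] [192. 183.]
1.5 [442. 463.] [190. 190.]
1.6 [440. 420.] [189. 198.]
1.7 [439. 374.] [187. 207.]
1.8 [438. 327.] [186. 217.]
1.9 [438. 278.] [184. 227.]
```

View pics/s9.png

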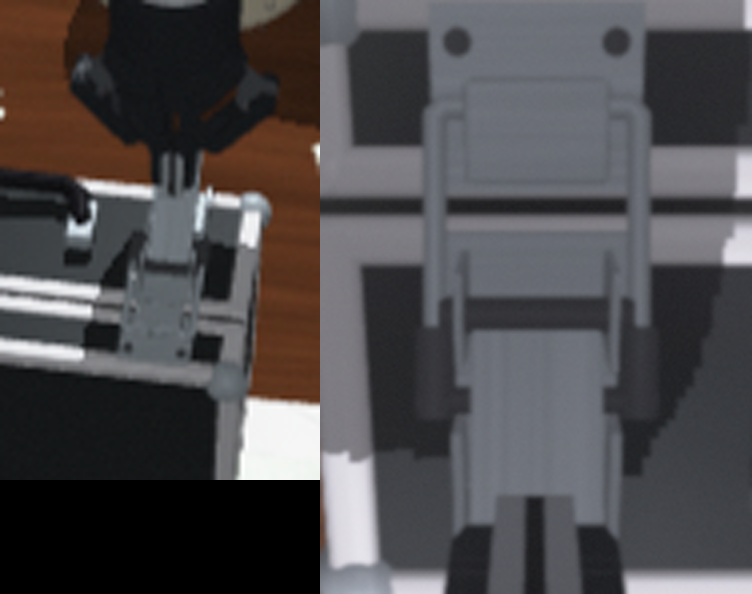

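The hook is confirmed. The keeper's lip (rows 78–183) now covers the bar, whose ends show at row 108 beside it, so the bar is under the lip. The keeper is about 3 mm further toward −x than my fit, which is harmless. Continue pressing to flat.

Emit:
step_arm(increments=[{"x": 0,"y": 0.5,"z": 0.45,"wx": 0,"wy": 0,"wz": 0,"gripper": 0},{"x": 0,"y": 0.45,"z": 0.48,"wx": 0,"wy": 0,"wz": 0,"gripper": 0},{"x": 0,"y": 0.4,"z": 0.52,"wx": 0,"wy": 0,"wz": 0,"gripper": 0},{"x": 0,"y": 0.26,"z": 0.54,"wx": 0,"wy": 0,"wz": 0,"gripper": 0},{"x": 0,"y": 0.25,"z": 0.58,"wx": 0,"wy": 0,"wz": 0,"gripper": 0},{"x": 0,"y": 0.12,"z": 0.44,"wx": 0,"wy": 0,"wz": 0,"gripper": 0},{"x": 0,"y": 0.1,"z": 0.44,"wx": 0,"wy": 0,"wz": 0,"gripper": 0}])

```text
time_s: 14.05
position: [0.5226, 0.0419, 0.3883]
tool_rot: [[-0.021, -1.0, -0.0], [-1.0, 0.021, 0.0], [-0.0, 0.0, -1.0]]
ft_force: [0.3, 1.0, -0.2]
grip_width: -0.0
```

```bash
python3 go.py -51 0 19.5 .173
```

```text
t 14.05 shift cm [ 0.01 -0.04  1.08] turn [ 0.0002  0.     -0.0005] now latch mm [-51.4   0.1  30.3] grip -0.0 F [ 0.3  1.  -0.2]
```

Emit:
step_arm(increments=[{"x": 0,"y": 0,"z": 0.4,"wx": 0,"wy": 0,"wz": 0,"gripper": 0},{"x": 0,"y": 0,"z": 0.4,"wx": 0,"wy": 0,"wz": 0,"gripper": 0},{"x": 0,"y": 0,"z": 0.3,"wx": 0,"wy": 0,"wz": 0,"gripper": 0},{"x": 0,"y": 0,"z": 0.1,"wx": 0,"wy": 0,"wz": 0,"gripper": 0},{"x": 0,"y": 0,"z": 0,"wx": 0,"wy": 0,"wz": 0,"gripper": 0},{"x": 0,"y": 0,"z": 0,"wx": 0,"wy": 0,"wz": 0,"gripper": 0}])

```text
time_s: 14.65
position: [0.5225, 0.042, 0.3778]
tool_rot: [[-0.021, -1.0, 0.001], [-1.0, 0.021, -0.0], [0.0, -0.001, -1.0]]
ft_force: [-3.2, -0.1, 9.3]
grip_width: -0.0001
```

```bash
python3 go.py -51 0 18 .173
```

```text
t 14.65 shift cm [ 0.02 -0.04  0.18] turn [-0.0013 -0.0003 -0.0004] now latch mm [-51.2   0.1  19.8] grip -0.0001 F [-3.2 -0.1  9.3]
```

9 N of reaction at z = 19.8 mm: the lever is bottomed flat. I'll press a hair more, retreat well clear and check.

Emit:
step_arm(increments=[{"x": 0,"y": 0,"z": 0.1,"wx": 0,"wy": 0,"wz": 0,"gripper": 0},{"x": 0,"y": 0,"z": 0,"wx": 0,"wy": 0,"wz": 0,"gripper": 0},{"x": 0,"y": 0,"z": -1,"wx": 0,"wy": 0,"wz": 0,"gripper": 0},{"x": 0,"y": 0,"z": -3,"wx": 0,"wy": 0,"wz": 0,"gripper": 0},{"x": 0,"y": 0,"z": -4,"wx": 0,"wy": 0,"wz": 0,"gripper": 0},{"x": 0,"y": 0,"z": -4,"wx": 0,"wy": 0,"wz": 0,"gripper": 0},{"x": 0,"y": 0,"z": 0,"wx": 0,"wy": 0,"wz": 0,"gripper": 0},{"x": 0,"y": 0,"z": 0,"wx": 0,"wy": 0,"wz": 0,"gripper": 0},{"x": 0,"y": 0,"z": 0,"wx": 0,"wy": 0,"wz": 0,"gripper": 0}])

```text
time_s: 15.55
position: [0.5227, 0.0419, 0.4946]
tool_rot: [[-0.021, -1.0, -0.002], [-1.0, 0.021, 0.0], [-0.0, 0.002, -1.0]]
ft_force: [0.3, -0.0, -1.2]
grip_width: 0.0001
```

```bash
python3 go.py -51 0 18 .173
python3 - <<'E'
from h import *
import go
# edges of the lever strip, in top and wrist views: intensity profiles along the latch axis y=0, z=19.5 and across at x=-60
W=lambda p:go.O+go.Rz@np.array(p)
for n in("wrist","scene"):
    c,K,R,t=cam(n);cv2.imwrite(f"pics/{n}_end.png",c);g=cv2.cvtColor(c,6)
    for lab,pts in (("along",[[x/1e3,0,.0195] for x in range(-110,72,3)]),("across x-20",[[-.02,y/1e3,.0195] for y in range(-30,31,2)]),("bar row x=41",[[.041,y/1e3,.0095] for y in range(-30,31,2)])):
        q=proj([W(p) for p in pts],K,R,t).astype(np.float32)
        s=cv2.remap(g,q[None,:,0],q[None,:,1],1,borderValue=0)[0]
        print(n,lab,q[0].round(),q[-1].round(),s.tolist())
d=cv2.imread("pics/top0.png").astype(int);e=cam("top")[0].astype(int)
diff=np.abs(d-e).max(2)
for nm,(x0,y0,x1,y1) in dict(phone=(103,230,168,302),sanit=(415,190,455,223),mouse=(398,262,434,302),stapler=(135,142,183,190)).items():print(nm,(diff[y0:y1,x0:x1]>40).mean().round(3))
E
```

```text
t 15.55 shift cm [ 0.02 -0.05 11.86] turn [ 0.0022  0.0003 -0.0004] now latch mm [-51.6   0.2 136.6] grip 0.0001 F [ 0.3 -0.  -1.2]
wrist along [278. 270.] [278.  40.] [29, 29, 66, 72, 70, 70, 67, 70, 76, 118, 121, 117, 118, 106, 107, 106, 107, 108, 108, 107, 108, 108, 108, 108, 108, 108, 107, 108, 108, 107, 108, 108, 108, 108, 106, 53, 54, 63, 108, 107, 108, 108, 118, 36, 108, 105, 108, 111, 113, 112, 113, 112, 110, 112, 114, 113, 114, 129, 126, 147, 143]
wrist across x-20 [316. 168.] [240. 168.] [36, 38, 44, 51, 52, 51, 50, 51, 77, 106, 110, 109, 110, 109, 106, 108, 107, 108, 106, 109, 107, 107, 88, 54, 53, 52, 55, 53, 48, 41, 41]
wrist bar row x=41 [318.  85.] [238.  85.] [45, 45, 45, 50, 91, 109, 108, 106, 108, 112, 112, 111, 112, 111, 112, 112, 113, 112, 114, 112, 113, 114, 111, 107, 109, 110, 99, 56, 47, 49, 47]
scene along [297. 176.] [287. 228.] [67, 67, 64, 62, 61, 59, 59, 60, 78, 99, 112, 111, 111, 108, 103, 100, 100, 100, 100, 100, 100, 100, 99, 100, 100, 100, 100, 100, 100, 100, 99, 100, 100, 99, 98, 76, 45, 41, 57, 84, 100, 100, 99, 99, 98, 98, 98, 99, 100, 100, 101, 99, 97, 102, 105, 97, 97, 100, 99, 99, 99]
scene across x-20 [281. 199.] [304. 202.] [23, 25, 29, 33, 37, 42, 72, 77, 85, 102, 103, 103, 102, 100, 100, 99, 100, 100, 99, 100, 99, 94, 81, 75, 66, 53, 36, 32, 26, 22, 23]
scene bar row x=41 [278. 220.] [301. 222.] [104, 111, 108, 105, 101, 98, 97, 102, 104, 105, 105, 103, 100, 100, 102, 103, 105, 106, 106, 104, 102, 101, 88, 90, 98, 100, 100, 88, 85, 94, 100]
phone 0.0
sanit 0.136
mouse 0.033
stapler 0.0
```

```bash
python3 -c "
from rig import env
print(env.close_job())"
```

```text
the job is handed in; nothing more can be done
None
```

I closed the open latch, the one on the +y side, and handed the job in at about 15.6 s on the robot clock. No verdict was reported.

**What I did**
- I pinched the lever and swung it up. The pads slid off twice near the top, but the lever reached about 1.75 rad and the bar dropped behind the lip.
- I drew the lever back with shut fingers and backed off. It stayed standing at about 1.25 rad with the bar at the hooked position.
- I pressed it flat and felt about 9 N of reaction with the fingertips at 19.8 mm; the flat lever's top is at 19.5 mm. Then I retreated about 12 cm above the latch.

**What the checks showed**
- **Hook:** the last picture I viewed, taken before the final press, showed the keeper's lip over the bar with the bar's ends showing beside it.
- **Lever flat:** I had used all 12 views, so this rests on brightness profiles of the wrist and scene images after I let go. The tip lies where a flat lever's would, and the wrist force is near zero.
- **Other objects:** the phone and stapler show no change in the top view. The bottle and mouse areas changed by 14 % and 3 % of their pixels. I put this down to the arm's moved shadow, but did not prove it; the hand passed well above both.

**What disagreed**
- My fitted latch position was about 3 mm off in x.
- Pausing the press at about 0.5 rad and backing off to about 0.8 showed no measurable spring force from the loop, though I expected some. The picture of the hook settled that doubt.

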